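# Unload a dead-weight gauge tester into its weight cups

### The arm

A 6-joint arm with a two-finger parallel gripper is mounted at the origin on the work surface; the furniture and walls round the work are solid. World frame = base frame: x ahead of the robot, y to its left, z up, the work surface at z = 0. Lengths are in mm, angles in rad, forces in N, time in s.
With the tool pointing down it reaches from about 425 to 950 mm from the base axis. Payload 3.5 kg.
Tool frame: the origin (TCP) lies midway between the tips of the shut fingers; the grasp point (between the pads) lies 19 mm behind it; z points along the fingers, x is the direction in which the jaws open and shut, and the axes are right-handed (so a half turn about z gives the same grasp; the last joint's range is limited). The gripper opens to 85 mm and grips with 20 to 120 N. Pads are 22 mm wide; open, the fingers measure 114 mm over their backs; the gripper's body (76 mm by 85 mm) begins 54 mm behind the grasp point. The pads swing forward as they close: fully open they stand 13 mm farther back than shut.
Start: joints at [1.038, 0.286, 1.577, -0, 1.279, -0.15], TCP at [252.089, 626.145, 231.325] pointing down, gripper open.
Joint ranges: [-2.77, 2.77], [-0.9, 2.22], [0.21, 2.48], [-1.53, 4.67], [0.24, 2.81], [-2.84, 2.84]. Speed limits (rad/s): [2.79, 2.79, 3.14, 3.14, 3.14, 3.14].

### API

Orientations are given as a rotation vector (axis times angle).
In Python, from rig import observe, grab_frame, ticket gives the robot as it stands.
- The arm moves only by the shell command python3 -m inch 'ROWS' [FORCE]. ROWS is a JSON object of lists of equal length, an entry for each row: "fingers": the closure in counts, from 0 (fully open) to 255 (shut); "offset": the shift along the tool's x, y, z in cm, a list of three; "turn": the turn, a rotation vector about the tool's x, y, z in rad, a list of three. A call has 1 to 12 rows; each row shifts and turns the pose as measured when the row begins, along the tool's axes as they then stand; what a row does not reach is not made up. A row lasts 1/8 s, in which the tool goes at most 62.5 mm and 10.7 degrees, less where a joint would pass 70% of its speed; a pose out of reach is approached as far as the arm can. A call is refused whole if a number of a shift passes 6.25 or a number of a turn 0.188, either way. A call with a gripper value outside its range is refused whole. The fingers move at their own pace and stop on an object; FORCE is the grip in N (left out, the last holds). Time passes only in rows, so rows that do not move let the fingers close. It gives the time, the measured TCP pose, the force and the opening at its end, in the units of the state.
- observe(): the state, without advancing time (a new reading comes with each control period).
- grab_frame(name): name is "side" or "top"; returns a dict with "image" (480x640x3 uint8, red, green, blue), "range_z" (480x640 float32, mm along the optical axis (not along the pixel's ray), 0 where there is no reading), "fovy" (degrees; the focal length in pixels is half the picture's height over the tangent of half this angle, whatever the lens; pixels are square), "cx", "cy" (the principal point, pixels), "pose" (4x4, takes a point from camera to world coordinates). Camera axes: x right, y down, z forward; pixel columns grow to the right and rows downward; lengths in mm; the calibration is good to about 2 mm. A picture is of the moment at which its call begins.
- ticket.sign_off(): hands the job in, once; it reports no verdict.
The state is a dict: "t": time; "joints": joint angles; "joint_vel": joint speeds; "effort": joint torques, N m; "tool_pos": TCP position; "eef_rot": TCP orientation; "force": force on the tool from outside, world axes, zero at the start; "wrist_torque": the same for the moment, N m; "grip_width": finger opening in mm.
Only numpy, scipy, OpenCV 4.12 (cv2) and the standard library are available. Lean on these libraries where they do the work, as an engineer would, in place of code of your own. Each camera call takes 0.05 s, during which the arm holds its last target.

### The job

The gauge calibration is finished: unload the dead-weight tester. Take the stack of weights off its carrier one at a time from the top down and set each weight down gently, without dropping it, in the storage cup that is made for its diameter, so that all four sit flat on the felt of their own cups. Leave the oil dropper bottle standing where it is.

Things in the scene. Friction and masses are not known exactly. Their poses are not given: they have to be found in the camera images.
- weight_24: smallest of four loose stacking weights: brass disc, 24 mm in diameter, 28 mm tall, about 100 g; spigot on top (14 mm wide, 4 mm high), 6 mm deep hollow below. At the start top of the stack. Grip the upper 16 mm of its side: lower, fingertips meet the wider weight below it or the cup's rim. Origin: centre of its underside, z up
- weight_37: second smallest of four loose stacking weights: bright steel disc, 37 mm in diameter, 28 mm tall, about 240 g; spigot on top (14 mm wide, 4 mm high), 6 mm deep hollow below. At the start under weight_24. Grip the upper 16 mm of its side: lower, fingertips meet the wider weight below it or the cup's rim. Origin: centre of its underside, z up
- weight_50: second largest of four loose stacking weights: bright steel disc, 50 mm in diameter, 28 mm tall, about 430 g; spigot on top (14 mm wide, 4 mm high), 6 mm deep hollow below. At the start under weight_37. Grip the upper 16 mm of its side: lower, fingertips meet the wider weight below it or the cup's rim. Origin: centre of its underside, z up
- weight_63: largest of four loose stacking weights: bright steel disc, 63 mm in diameter, 28 mm tall, about 690 g; spigot on top (14 mm wide, 4 mm high), 6 mm deep hollow below. At the start under weight_50, on the tester's carrier. Grip the upper 16 mm of its side: lower, fingertips meet the wider weight below it or the cup's rim. Origin: centre of its underside, z up
- cup_24: storage cup of weight_24, smallest of four: round, black plastic, blue felt floor, 50 mm across its flared rim, 14 mm high, fixed. Its well is 34 mm across (about 5 mm play all round; the next larger weight does not go in), widening to 40 mm at the mouth; the felt floor is 6 mm above the origin. Origin at the centre of its underside, z up
- cup_37: storage cup of weight_37, second smallest of four: round, black plastic, blue felt floor, 63 mm across its flared rim, 14 mm high, fixed. Its well is 47 mm across (about 5 mm play all round; the next larger weight does not go in), widening to 53 mm at the mouth; the felt floor is 6 mm above the origin. Origin at the centre of its underside, z up
- cup_50: storage cup of weight_50, second largest of four: round, black plastic, blue felt floor, 76 mm across its flared rim, 14 mm high, fixed. Its well is 60 mm across (about 5 mm play all round; the next larger weight does not go in), widening to 66 mm at the mouth; the felt floor is 6 mm above the origin. Origin at the centre of its underside, z up
- cup_63: storage cup of weight_63, largest of four: round, black plastic, blue felt floor, 89 mm across its flared rim, 14 mm high, fixed. Its well is 73 mm across (about 5 mm play all round; the next larger weight does not go in), widening to 79 mm at the mouth; the felt floor is 6 mm above the origin. Origin at the centre of its underside, z up
- tester: fixed grey gauge tester carrying the stack. Origin: on the bench on its column's axis, z up; carrier top z 78 mm, so the weights' undersides start at 162, 134, 106, 78 mm. Gauge on +x: x 70 to 110, y -30 to 30, up to z 145 mm. Housing x -50 to 120, y -55 to 55, hand wheel to x -92, all below z 66 mm: stack free on +y, -y. A 270 mm tall blue analyser stands behind: near corner at world x 0.51, y -0.07 m
- oil_dropper: a bystander: a small standing amber glass dropper bottle with a black bulb, 33 mm in diameter, 102 mm high. Origin at the centre of its underside, z up
Mind the look-alikes: they are no part of the job. Leave any purple look-alike of the weight_37 alone.

How it is judged (in metres and radians):
On the way, in this order (a step that is already met when the one before it is completed fails the run):
1. the smallest weight (weight_24) sits in its own cup (horizontal distance between weight_24 and cup_24 below 0.008 m and z of weight_24 in the frame of cup_24 between 0.004 and 0.0085 m and angle between weight_24's own z axis and vertical below 0.1 rad), for 0.2 s.
2. the second smallest weight (weight_37) sits in its own cup (horizontal distance between weight_37 and cup_37 below 0.008 m and z of weight_37 in the frame of cup_37 between 0.004 and 0.0085 m and angle between weight_37's own z axis and vertical below 0.1 rad), for 0.2 s.
3. the second largest weight (weight_50) sits in its own cup (horizontal distance between weight_50 and cup_50 below 0.008 m and z of weight_50 in the frame of cup_50 between 0.004 and 0.0085 m and angle between weight_50's own z axis and vertical below 0.1 rad), for 0.2 s.
4. the largest weight (weight_63) sits in its own cup (horizontal distance between weight_63 and cup_63 below 0.008 m and z of weight_63 in the frame of cup_63 between 0.004 and 0.0085 m and angle between weight_63's own z axis and vertical below 0.1 rad), for 0.2 s.
At the end, for the whole second after the job is handed in: each of the four weights lies at rest in its own cup: within 8 mm of the cup's centre, upright, its underside on the felt (4 to 8.5 mm above the cup's underside) (all of step 1 and all of step 2 and all of step 3 and all of step 4 and linear speed of each of weight_24, weight_37, weight_50, weight_63 below 0.02 m/s); the robot touches nothing.
It fails at once if a weight is dropped or slammed into its cup (faster than 0.6 m/s less than 15 mm above the felt) ((horizontal distance between weight_24 and cup_24 below 0.03 m and z of weight_24 in the frame of cup_24 below 0.021 m and linear speed of weight_24 above 0.6 m/s) or (horizontal distance between weight_37 and cup_37 below 0.03 m and z of weight_37 in the frame of cup_37 below 0.021 m and linear speed of weight_37 above 0.6 m/s) or (horizontal distance between weight_50 and cup_50 below 0.03 m and z of weight_50 in the frame of cup_50 below 0.021 m and linear speed of weight_50 above 0.6 m/s) or (horizontal distance between weight_63 and cup_63 below 0.03 m and z of weight_63 in the frame of cup_63 below 0.021 m and linear speed of weight_63 above 0.6 m/s)).
It fails at once if the dropper bottle is pushed over 20 mm away or knocked over (distance of oil_dropper from where it was at the start of the episode above 0.02 m or angle between oil_dropper's own z axis and vertical above 0.3 rad).
It also fails if it takes over 96 s, if anything falls off the work surface, if the arm or the gripper's body presses on something with over 40 N, if the wrist force passes 120 N, or if a joint passes its speed limit or range.

## Working session

There is one attempt and no reset: what is moved stays moved. The work goes in short steps, Python scripts to look and compute and a shell command to move; the robot and the scene stay as the last step left them, time stands still between calls to the robot, and variables do not carry over. Pictures are saved under pics/ and viewed, and the job is handed in when it is done.

```bash
ls; mkdir -p pics
cat > look.py <<'E'
import sys,cv2,numpy as np
from rig import grab_frame
def snap(n,tag):
    f=grab_frame(n); cv2.imwrite(f'pics/{tag}_{n}.png',f['image'][:,:,::-1]); np.savez(f'pics/{tag}_{n}.npz',**{k:np.array(v) for k,v in f.items()}); return f
E
python3 - <<'E'
from look import *
from rig import observe
s=observe(); print({k:(np.round(v,3).tolist()) for k,v in s.items()})
for n in('side','top'):
    f=snap(n,'a'); print(n,f['fovy'],f['cx'],f['cy'],np.round(f['pose'],3).tolist())
E
```

```text
pics
{'t': 0.0, 'joints': [1.038, 0.287, 1.578, -0.0, 1.279, -0.15], 'joint_vel': [0.002, 0.0, -0.0, 0.0, -0.0, 0.0], 'effort': [-0.001, -40.598, -29.263, -0.0, 0.006, 0.0], 'tool_pos': [251.765, 625.578, 229.933], 'eef_rot': [2.603, 1.758, -0.003], 'force': [0.981, 0.263, -0.249], 'wrist_torque': [0.004, -0.02, 0.034], 'grip_width': 85.315}
side 50.65311851756314 323.90502466620285 240.8594274285159 [[-0.516, -0.657, 0.549, 13.601], [-0.857, 0.405, -0.32, 249.864], [-0.012, -0.636, -0.772, 880.83], [0.0, 0.0, 0.0, 1.0]]
top 42.61552456233967 331.65077874512866 251.62775963591415 [[-0.002, -0.983, 0.184, 350.394], [-1.0, -0.0, -0.013, -34.066], [0.013, -0.184, -0.983, 1101.252], [0.0, 0.0, 0.0, 1.0]]
```

View pics/a_side.png

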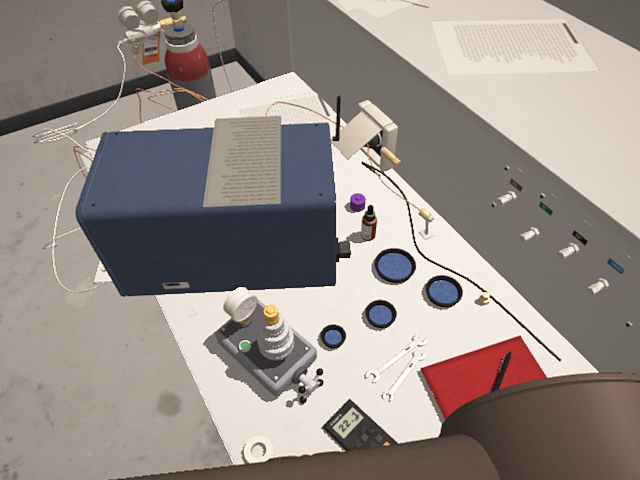

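View pics/a_top.png

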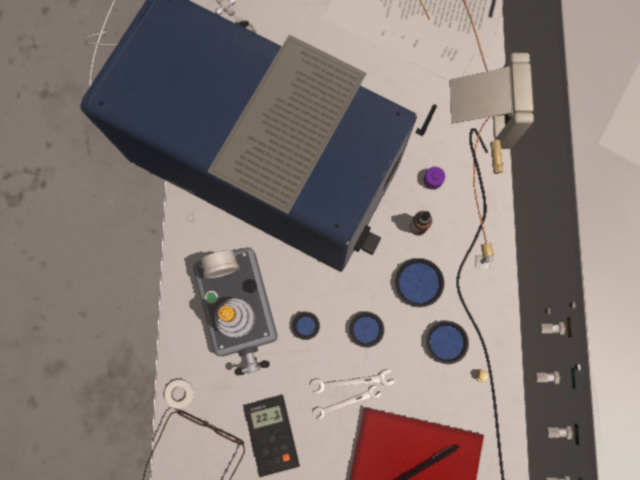

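The top view shows the stack at about (227,314) and four cups at (305,325), (366,329), (447,341) and (420,281). The bottle is at (422,222) and the purple look-alike at (434,177). The side view agrees. Next I'll measure them.

```bash
cat > geo.py <<'E'
import numpy as np,cv2
def load(tag,n): 
    d=np.load(f'pics/{tag}_{n}.npz'); return {k:d[k] for k in d.files}
def foc(f): return 240/np.tan(np.radians(float(f['fovy']))/2)
def ray(f,uv,z):
    F=foc(f); uv=np.atleast_2d(np.asarray(uv,float)); P=f['pose']
    d=np.c_[(uv[:,0]-f['cx'])/F,(uv[:,1]-f['cy'])/F,np.ones(len(uv))]@P[:3,:3].T
    o=P[:3,3]; return o+d*((z-o[2])/d[:,2])[:,None]
def cloud(f):
    F=foc(f); v,u=np.mgrid[:480,:640]; Z=f['range_z']
    p=np.stack([(u-f['cx'])/F*Z,(v-f['cy'])/F*Z,Z],-1)@f['pose'][:3,:3].T+f['pose'][:3,3]
    p[Z<=0]=np.nan; return p
def circ(p):
    A=np.c_[2*p[:,:2],np.ones(len(p))]; s=np.linalg.lstsq(A,(p[:,:2]**2).sum(1),rcond=None)[0]
    return s[0],s[1],np.sqrt(s[2]+s[0]**2+s[1]**2)
E
python3 - <<'E'
from geo import *
seeds={'top':[(305,325),(366,329),(447,341),(420,281)],'side':[(332,336),(380,314),(443,291),(394,265)]}
for n in seeds:
    f=load('a',n); im=f['image']; hsv=cv2.cvtColor(im,cv2.COLOR_RGB2HSV); P=cloud(f)
    blue=((hsv[...,0]>95)&(hsv[...,0]<130)&(hsv[...,1]>90)&(hsv[...,2]>40)).astype(np.uint8)
    dark=(im.max(2)<125).astype(np.uint8)|blue
    for s in seeds[n]:
        for nm,m,z in(('felt',blue,6),('rim',dark,14)):
            k,l,st,c=cv2.connectedComponentsWithStats(m); i=l[s[1],s[0]]
            if not i: print('none');continue
            mm=(l==i).astype(np.uint8); cs=max(cv2.findContours(mm,0,cv2.CHAIN_APPROX_NONE)[0],key=len)
            e=cv2.fitEllipse(cs); w=ray(f,cs[:,0,:],z); a=circ(w)
            print(n,s,nm,st[i,4],'ell',np.round(e[0],1),'circ',np.round(a,1),'med z',np.round(np.nanmedian(P[...,2][mm>0]),1))
    # stack
    bz=P[...,2]
    x0,y0,x1,y1=(190,250,290,370) if n=='top' else (230,290,310,370)
    sub=P[y0:y1,x0:x1].reshape(-1,3)
    print(n,'maxz',np.nanpercentile(sub[:,2],[50,90,98,99.9]))
    Q=sub[sub[:,2]>180]; print('z>180',len(Q),np.nanmean(Q,0),Q.min(0),Q.max(0))
    for lo,hi in((186,198),(159,165),(131,137),(103,109),(50,66)):
        Q=sub[(sub[:,2]>lo)&(sub[:,2]<hi)]; 
        if len(Q): print(lo,hi,len(Q),np.round(Q.mean(0),1),Q.min(0).round(),Q.max(0).round())
E
```

```text
top (305, 325) felt 250 ell [305.4 325.5] circ [422.2  -1.8  15. ] med z 6.3
top (305, 325) rim 677 ell [304.2 325.1] circ [4.225e+02 1.000e-01 2.490e+01] med z 9.3
top (366, 329) felt 501 ell [365.8 329.3] circ [ 415.4 -108.7   21.5] med z 6.7
top (366, 329) rim 1074 ell [364.7 328.8] circ [ 415.9 -106.1   31.6] med z 8.2
top (447, 341) felt 855 ell [446.2 342.1] circ [ 392.8 -250.6   28.2] med z 6.2
top (447, 341) rim 1606 ell [445.  341.7] circ [ 393.4 -246.8   38.8] med z 7.3
top (420, 281) felt 1219 ell [418.5 282.7] circ [ 498.7 -204.5   34.8] med z 6.5
top (420, 281) rim 2036 ell [417.4 282.2] circ [ 498.7 -201.3   44.9] med z 7.4
top maxz [ 46.50864696 133.07175799 165.72244906 195.60265485]
z>180 212 [428.70821479 110.21930737 191.1030153 ] [417.45780984  99.07936769 180.42922634] [440.79525614 122.36368321 197.23902674]
186 198 202 [428.9 110.6 191.5] [418. 100. 186.] [441. 122. 197.]
159 165 198 [427.  107.5 162. ] [411.  93. 159.] [446. 129. 165.]
131 137 432 [459.9 116.5 134.2] [405.  86. 131.] [534. 160. 137.]
103 109 333 [432.  107.1 106. ] [399.  80. 103.] [508. 160. 
[... 536 characters left out ...]
7] med z 6.4
side (394, 265) felt 707 ell [394.5 265.5] circ [ 498.7 -206.2   34.7] med z 5.8
side (394, 265) rim 1215 ell [393.3 266.3] circ [ 494.4 -199.1   46.1] med z 6.3
side maxz [ 51.82753424 140.41468488 188.40880543 195.05507679]
z>180 188 [425.91295743 111.35095331 189.29578125] [415.18066616  99.21588668 180.02987521] [441.6338123  122.15307058 197.15886086]
186 198 159 [427.  111.1 190.5] [415.  99. 186.] [442. 122. 197.]
159 165 166 [422.3 112.2 161.5] [410.  92. 159.] [445. 128. 165.]
131 137 325 [448.1 121.4 133.8] [403.  86. 131.] [526. 154. 137.]
103 109 305 [428.1 118.  105.7] [397.  80. 103.] [508. 160. 109.]
50 66 1695 [456.4 127.9  52.7] [385.  58.  50.] [541. 177.  66.]
```

Run:
```python
import cv2,numpy as np
a=cv2.imread('pics/a_top.png')[235:375,170:310]; b=cv2.imread('pics/a_side.png')[280:400,205:325]
cv2.imwrite('pics/b.png',np.hstack([cv2.resize(a,(400,400),interpolation=2),cv2.resize(b,(400,400),interpolation=2)]))
```

```text
(no output)
```

View pics/b.png

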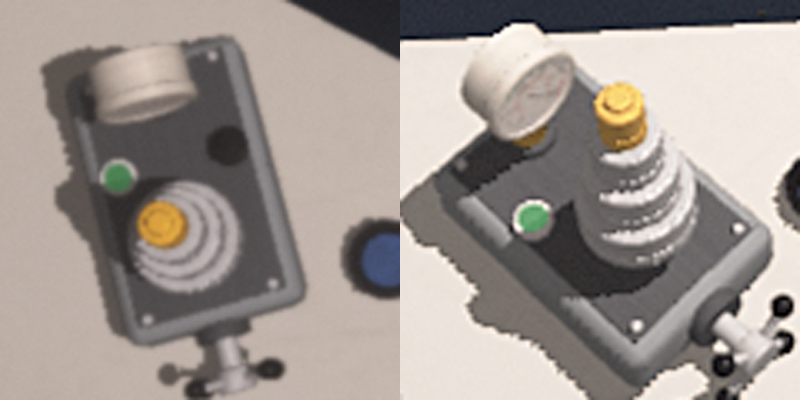

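Run:
```python
from geo import *
C={'24':(422.3,-.5,25,20),'37':(415.5,-107,31.5,26.5),'50':(393,-248.5,38,33),'63':(498,-202.5,44.5,39.5)}
for n in('top','side'):
    P=cloud(load('a',n)).reshape(-1,3)
    for k,(x,y,R,r) in C.items():
        d=np.hypot(P[:,0]-x,P[:,1]-y); m=(d<R+8)&(d>r-6)&(P[:,2]>11.5)&(P[:,2]<20)
        print(n,k,m.sum(),np.round(circ(P[m]),1),'expect r~',(R+r)/2)
    # stack: side-surface points per weight, fixed-radius fit
    from scipy.optimize import least_squares
    for u,R in((162,12),(134,18.5),(106,25),(78,31.5)):
        d=np.hypot(P[:,0]-429,P[:,1]-111); m=(d<R+6)&(P[:,2]>u+3)&(P[:,2]<u+24)
        s=least_squares(lambda c:np.hypot(P[m,0]-c[0],P[m,1]-c[1])-R,[429,111],loss='soft_l1')
        print(n,'w',R,m.sum(),s.x.round(1),'rms',np.sqrt((s.fun**2).mean()).round(2))
    # bottle / purple
    for nm,(x,y) in {'bottle':(600,-205)}.items():
        m=(abs(P[:,0]-x)<70)&(abs(P[:,1]-y)<40)&(P[:,2]>40)&(P[:,2]<115); print(nm,m.sum(),P[m].mean(0).round(),P[m][:,2].max() if m.any() else '')
    m=(P[:,2]>255)&(P[:,2]<285)&(P[:,0]<900); Q=P[m]; i=Q[:,0].argmin(); print('analyser near',Q[i].round(),'min y',Q[Q[:,1].argmin()].round())
```

```text
top 24 288 [422.   -1.9  21.5] expect r~ 22.5
top 37 367 [ 415.3 -108.6   27.8] expect r~ 29.0
top 50 452 [ 392.7 -250.    34.3] expect r~ 35.5
top 63 522 [ 498.6 -204.    40.8] expect r~ 42.0
top w 12 47 [429.6 111.4] rms 1.81
top w 18.5 62 [429.5 111.4] rms 1.94
top w 25 81 [429.3 111.3] rms 2.03
top w 31.5 67 [429.5 111.7] rms 0.88
bottle 328 [ 598. -203.   70.] 104.74703825296001
analyser near [ 206. -379.  261.] min y [ 894. -386.  255.]
side 24 208 [421.1  -2.2  21.7] expect r~ 22.5
side 37 250 [ 414.6 -109.    28.1] expect r~ 29.0
side 50 268 [ 392.3 -250.6   34.6] expect r~ 35.5
side 63 281 [ 498.1 -204.5   41.1] expect r~ 42.0
side w 12 101 [429.6 110.1] rms 0.69
side w 18.5 146 [429.7 110.2] rms 0.76
side w 25 181 [429.7 110.2] rms 0.68
side w 31.5 206 [429.8 110.3] rms 0.63
bottle 280 [ 597. -202.   66.] 101.89812343296637
analyser near [ 157. -380.  258.] min y [ 802. -391.  260.]
```

```bash
python3 -m inch '{"fingers":[0,0,0],"offset":[[0,0,0],[0,0,0],[0,0,0]],"turn":[[0,0,-0.13],[0,0,-0.13],[0,0,-0.13]]}' 30
```

```text
t: 0.48
tool_pos: [251.2, 624.6, 227.5]
eef_rot: [2.199, 2.242, -0.01]
force: [-0.1, 1.0, 0.7]
grip_width: 85.5
```

```bash
python3 -m inch '{"fingers":[0,0,0,0,0,0,0,0],"offset":[[-5.7,1.9,0],[-5.7,1.9,0],[-5.7,1.9,0],[-5.7,1.9,0],[-5.7,1.9,0],[-5.7,1.9,0],[-5.7,1.9,0],[-5.7,1.9,0]],"turn":[[0,0,0],[0,0,0],[0,0,0],[0,0,0],[0,0,0],[0,0,0],[0,0,0],[0,0,0]]}'
cat > st.py <<'E'
import numpy as np,sys
from rig import observe
from scipy.spatial.transform import Rotation as R
s=observe(); r=R.from_rotvec(s['eef_rot']); M=r.as_matrix(); p=np.array(s['tool_pos'])
print('t',round(s['t'],2),'p',p.round(1),'jaw deg',np.degrees(np.arctan2(M[1,0],M[0,0])).round(1),'zaxis',M[:,2].round(3),'F',np.round(s['force'],1),'w',round(s['grip_width'],1),'j',np.round(s['joints'],2))
if len(sys.argv)>3:
    d=M.T@(np.array(list(map(float,sys.argv[1:4])))-p); print('offset cm',(d/10).round(2))
    print('turn to vertical (tool x,y):',np.cross([0,0,1],M.T@[0,0,-1]).round(3))
E
for i in 1 2 3; do python3 st.py 429.6 110.8 215; done
```

```text
t: 1.48
tool_pos: [414.3, 160.9, 225.2]
eef_rot: [2.186, 2.252, -0.018]
force: [1.4, -0.8, -0.0]
grip_width: 85.0
t 1.48 p [414.3 160.9 225.2] jaw deg 91.7 zaxis [-0.006 -0.01  -1.   ] F [ 1.4 -0.8 -0. ] w 85.0 j [ 0.15 -0.23  2.12 -0.01  1.26 -1.45]
offset cm [-5.04  1.39  1.06]
turn to vertical (tool x,y): [-0.006  0.01   0.   ]
t 1.48 p [414.3 160.9 225.2] jaw deg 91.7 zaxis [-0.006 -0.01  -1.   ] F [ 1.4 -0.8 -0. ] w 85.0 j [ 0.15 -0.23  2.12 -0.01  1.26 -1.45]
offset cm [-5.04  1.39  1.06]
turn to vertical (tool x,y): [-0.006  0.01   0.   ]
t 1.48 p [414.3 160.9 225.2] jaw deg 91.7 zaxis [-0.006 -0.01  -1.   ] F [ 1.4 -0.8 -0. ] w 85.0 j [ 0.15 -0.23  2.12 -0.01  1.26 -1.45]
offset cm [-5.04  1.39  1.06]
turn to vertical (tool x,y): [-0.006  0.01   0.   ]
```

```bash
python3 -m inch '{"fingers":[0,0,0],"offset":[[-4,1.2,0],[-1,0.2,0],[0,0,0]],"turn":[[-0.006,0.01,0.03],[0,0,0],[0,0,0]]}';python3 st.py 429.6 110.8 210
```

```text
t: 1.85
tool_pos: [429.7, 106.9, 224.7]
eef_rot: [-2.229, -2.212, 0.001]
force: [0.1, 0.5, -0.1]
grip_width: 85.5
t 1.85 p [429.7 106.9 224.7] jaw deg 89.5 zaxis [-0.001  0.001 -1.   ] F [ 0.1  0.5 -0.1] w 85.5 j [ 0.01 -0.24  2.13  0.    1.26 -1.55]
offset cm [ 0.39 -0.01  1.47]
turn to vertical (tool x,y): [-0.001 -0.001  0.   ]
```

```bash
python3 -m inch '{"fingers":[0,0,0,0],"offset":[[0.4,0,2.4],[0,0,2.4],[0,0,0],[0,0,0]],"turn":[[0,0,0],[0,0,0],[0,0,0],[0,0,0]]}';python3 st.py 429.6 110.8 176
python3 - <<'E'
from look import *
a=snap('top','c')['image'];b=snap('side','c')['image']
cv2.imwrite('pics/c.png',np.hstack([cv2.resize(a[220:380,150:310],(400,400)),cv2.resize(b[260:400,200:340],(400,400))])[:,:,::-1])
E
```

```text
t: 2.35
tool_pos: [428.8, 115.8, 176.4]
eef_rot: [-2.221, -2.219, -0.002]
force: [1.0, 0.6, -0.2]
grip_width: 85.5
t 2.35 p [428.8 115.8 176.4] jaw deg 90.0 zaxis [-0.001  0.002 -1.   ] F [ 1.   0.6 -0.2] w 85.5 j [ 0.03 -0.19  2.17  0.    1.16 -1.54]
offset cm [-0.5   0.08  0.04]
turn to vertical (tool x,y): [-0.001 -0.002  0.   ]
```

View pics/c.png

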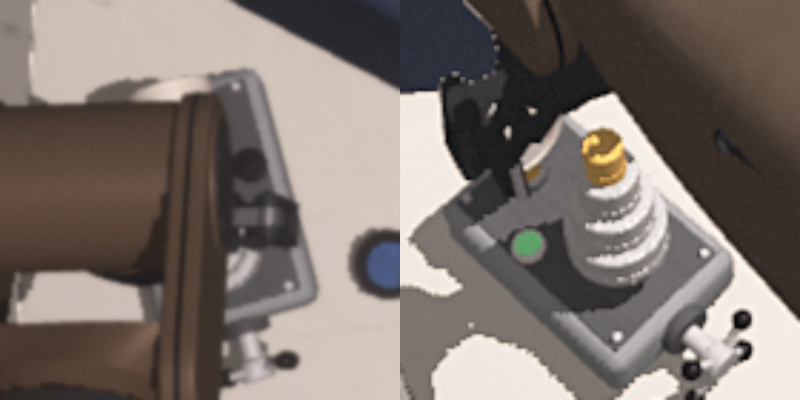

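```bash
python3 -m inch '{"fingers":[0,0],"offset":[[-0.2,0,0],[0,0,0]],"turn":[[0,0,0],[0,0,0]]}';python3 st.py 429.6 110.8 176;  python3 -m inch '{"fingers":[0,0],"offset":[[0,0,0],[0,0,0]],"turn":[[0,0,0],[0,0,0]]}'
```

```text
t: 2.7
tool_pos: [429.7, 113.6, 178.0]
eef_rot: [2.222, 2.221, 0.005]
force: [-0.2, -1.0, 0.6]
grip_width: 85.4
t 2.7 p [429.7 113.6 178. ] jaw deg 90.0 zaxis [ 0.002  0.002 -1.   ] F [-0.2 -1.   0.6] w 85.4 j [ 0.03 -0.19  2.17  0.    1.16 -1.54]
offset cm [-0.28 -0.01  0.2 ]
turn to vertical (tool x,y): [ 0.002 -0.002  0.   ]
t: 2.95
tool_pos: [430.0, 113.4, 178.5]
eef_rot: [2.222, 2.219, 0.006]
force: [-0.3, 0.3, 0.6]
grip_width: 85.7
```

```bash
python3 -m inch '{"fingers":[0,0,100,255,255,255],"offset":[[-0.25,0,0.2],[0,0,0],[0,0,0],[0,0,0],[0,0,0],[0,0,0]],"turn":[[0,0,0],[0,0,0],[0,0,0],[0,0,0],[0,0,0],[0,0,0]]}' 30;python3 st.py 429.6 110.8 176
```

```text
t: 3.7
tool_pos: [430.0, 110.6, 176.4]
eef_rot: [2.222, 2.219, 0.006]
force: [-0.6, -0.4, 0.0]
grip_width: 22.4
t 3.7 p [430.  110.6 176.4] jaw deg 89.9 zaxis [ 0.003  0.002 -1.   ] F [-0.6 -0.4  0. ] w 22.4 j [ 0.02 -0.19  2.18  0.    1.15 -1.55]
offset cm [ 0.02 -0.04  0.04]
turn to vertical (tool x,y): [ 0.003 -0.002  0.   ]
```

```bash
python3 -m inch '{"fingers":[255,255,255,255,255,255,255],"offset":[[0,0,-1],[0,0,-2],[0,0,-2],[-3,-0.2,0],[-4,-0.3,0],[-3,-0.2,0],[0,0,0]],"turn":[[0,0,0],[0,0,0],[0,0,0],[0,0,0],[0,0,0],[0,0,0],[0,0,0]]}';python3 st.py 422 -2 100
python3 - <<'E'
from look import *
a=snap('top','d')['image'];b=snap('side','d')['image']
cv2.imwrite('pics/d.png',np.hstack([cv2.resize(a[220:380,180:340],(400,400)),cv2.resize(b[220:400,200:380],(400,400))])[:,:,::-1])
E
```

```text
t: 4.58
tool_pos: [422.6, 8.6, 230.9]
eef_rot: [2.219, 2.221, 0.009]
force: [0.1, -0.0, -1.7]
grip_width: 22.5
t 4.58 p [422.6   8.6 230.9] jaw deg 90.0 zaxis [ 0.006  0.002 -1.   ] F [ 0.1 -0.  -1.7] w 22.5 j [-0.22 -0.31  2.17  0.    1.28 -1.8 ]
offset cm [-1.09 -0.13 13.09]
turn to vertical (tool x,y): [ 0.006 -0.002  0.   ]
```

View pics/d.png

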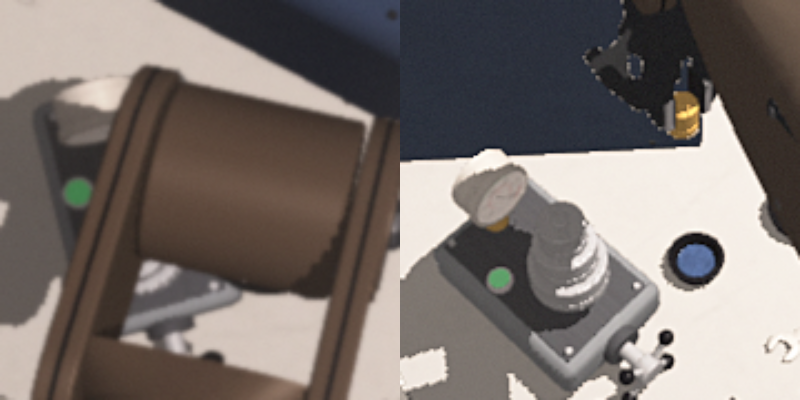

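The brass weight is held, seen in the side crop at (683,115), and is ready to go down over cup_24.

```bash
python3 -m inch '{"fingers":[255,255,255,255,255,255,255],"offset":[[-1,-0.1,2],[0,0,4.5],[0,0,4.5],[0,0,3],[0,0,2],[0,0,0],[0,0,0]],"turn":[[0.006,-0.002,0],[0,0,0],[0,0,0],[0,0,0],[0,0,0],[0,0,0],[0,0,0]]}';python3 st.py 422 -2 20.5
python3 - <<'E'
from look import *
a=snap('top','e')['image'];b=snap('side','e')['image']
cv2.imwrite('pics/e.png',np.hstack([cv2.resize(a[250:410,220:380],(400,400)),cv2.resize(b[260:400,260:400],(400,400))])[:,:,::-1])
E
```

```text
t: 5.55
tool_pos: [418.2, 3.2, 60.2]
eef_rot: [-2.204, -2.23, 0.006]
force: [0.1, 0.3, -1.2]
grip_width: 22.2
t 5.55 p [418.2   3.2  60.2] jaw deg 90.7 zaxis [-0.008  0.002 -1.   ] F [ 0.1  0.3 -1.2] w 22.2 j [-0.24 -0.06  2.3  -0.    0.91 -1.82]
offset cm [-0.54  0.4   3.96]
turn to vertical (tool x,y): [-0.008 -0.002  0.   ]
```

View pics/e.png

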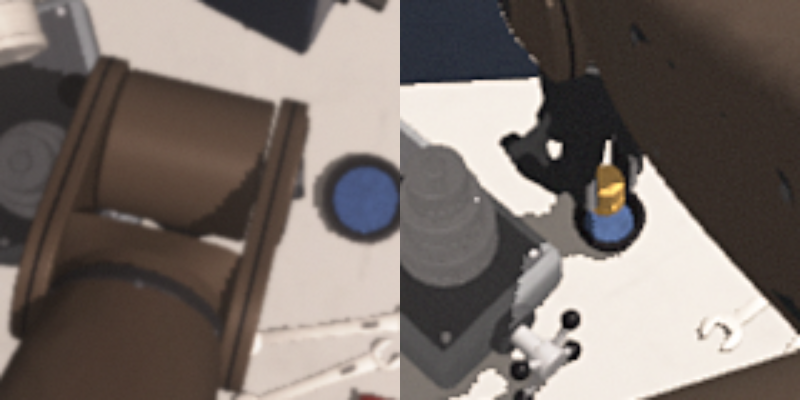

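```bash
python3 -m inch '{"fingers":[255,255,255,255,255],"offset":[[-0.25,0.4,0],[-0.25,0,0],[0,0,1.2],[0,0,0.8],[0,0,0]],"turn":[[-0.008,-0.002,0.01],[0,0,0],[0,0,0],[0,0,0],[0,0,0]]}';python3 st.py 422 -2 20.5
```

```text
t: 6.28
tool_pos: [424.6, -2.7, 41.3]
eef_rot: [2.217, 2.218, 0.005]
force: [0.8, -0.5, -1.3]
grip_width: 22.0
t 6.28 p [424.6  -2.7  41.3] jaw deg 90.0 zaxis [ 0.007 -0.002 -1.   ] F [ 0.8 -0.5 -1.3] w 22.0 j [-0.25 -0.01  2.3  -0.    0.84 -1.82]
offset cm [ 0.08 -0.27  2.08]
turn to vertical (tool x,y): [ 0.007  0.002 -0.   ]
```

```bash
python3 -m inch '{"fingers":[255,255,255,255,255],"offset":[[0,-0.2,0.8],[0,0,0.6],[0,0,0.3],[0,0,0],[0,0,0]],"turn":[[0.003,0,0],[0,0,0],[0,0,0],[0,0,0],[0,0,0]]}';python3 st.py 422 -2 20.5
```

```text
t: 6.9
tool_pos: [422.4, -2.7, 22.8]
eef_rot: [2.218, 2.22, 0.001]
force: [-0.3, 0.2, -0.9]
grip_width: 22.3
t 6.9 p [422.4  -2.7  22.8] jaw deg 90.0 zaxis [ 0.003 -0.002 -1.   ] F [-0.3  0.2 -0.9] w 22.3 j [-0.25  0.02  2.31 -0.    0.8  -1.82]
offset cm [ 0.07 -0.04  0.23]
turn to vertical (tool x,y): [ 0.003  0.002 -0.   ]
```

```bash
python3 -m inch '{"fingers":[255,255,255],"offset":[[0.05,0,0.2],[0,0,0.1],[0,0,0]],"turn":[[0,0,0],[0,0,0],[0,0,0]]}';python3 st.py 422 -2 20.5
python3 - <<'E'
from look import *
b=snap('side','f')['image']
cv2.imwrite('pics/f.png',cv2.resize(b[300:370,300:370],(500,500))[:,:,::-1])
E
```

```text
t: 7.28
tool_pos: [423.0, -2.2, 20.5]
eef_rot: [2.218, 2.22, 0.002]
force: [-0.4, 0.2, -1.4]
grip_width: 22.5
t 7.28 p [423.   -2.2  20.5] jaw deg 90.1 zaxis [ 0.004 -0.002 -1.   ] F [-0.4  0.2 -1.4] w 22.5 j [-0.25  0.03  2.31 -0.    0.8  -1.82]
offset cm [ 0.02 -0.1   0.  ]
turn to vertical (tool x,y): [ 0.004  0.002 -0.   ]
```

View pics/f.png

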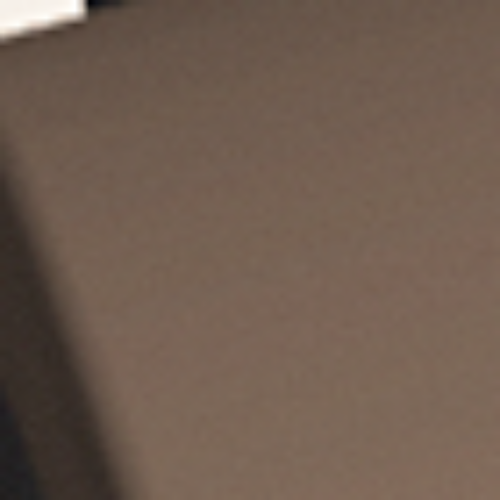

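```bash
python3 -m inch '{"fingers":[255,255],"offset":[[0,-0.05,0.1],[0,0,0]],"turn":[[0,0,0],[0,0,0]]}';python3 st.py 422 -2 20.5
```

```text
t: 7.58
tool_pos: [423.2, -2.3, 20.5]
eef_rot: [2.217, 2.219, 0.003]
force: [-0.2, 0.2, -1.5]
grip_width: 22.4
t 7.58 p [423.2  -2.3  20.5] jaw deg 90.1 zaxis [ 0.005 -0.002 -1.   ] F [-0.2  0.2 -1.5] w 22.4 j [-0.25  0.03  2.31 -0.    0.8  -1.82]
offset cm [ 0.03 -0.12  0.  ]
turn to vertical (tool x,y): [ 0.005  0.002 -0.   ]
```

```bash
python3 -m inch '{"fingers":[255,255],"offset":[[0,-0.05,0.1],[0,0,0]],"turn":[[0,0,0],[0,0,0]]}';python3 st.py 422 -2 20.5
```

```text
t: 7.82
tool_pos: [423.5, -2.4, 20.5]
eef_rot: [2.217, 2.219, 0.005]
force: [-1.1, 0.1, 1.2]
grip_width: 22.6
t 7.83 p [423.5  -2.4  20.5] jaw deg 90.0 zaxis [ 0.006 -0.002 -1.   ] F [-1.1  0.1  1.2] w 22.6 j [-0.25  0.03  2.31 -0.    0.79 -1.82]
offset cm [ 0.04 -0.15 -0.  ]
turn to vertical (tool x,y): [ 0.006  0.002 -0.   ]
```

```bash
python3 -m inch '{"fingers":[170,130,120,120,120,120,120],"offset":[[0,0,0],[0,0,0],[0,0,0],[0,0,-2],[0,0,-4],[0,0,-5],[0,0,-6]],"turn":[[0,0,0],[0,0,0],[0,0,0],[0,0,0],[0,0,0],[0,0,0],[0,0,0]]}';python3 st.py 422 -2 20.5
python3 - <<'E'
from look import *
b=snap('side','g')['image'];a=snap('top','g')['image']
cv2.imwrite('pics/g.png',np.hstack([cv2.resize(a[250:410,220:380],(400,400)),cv2.resize(b[260:400,260:400],(400,400))])[:,:,::-1])
E
```

```text
t: 8.7
tool_pos: [418.2, -1.3, 188.1]
eef_rot: [-2.217, -2.217, 0.007]
force: [1.4, 0.6, 0.7]
grip_width: 45.2
t 8.7 p [418.2  -1.3 188.1] jaw deg 90.0 zaxis [-0.008  0.001 -1.   ] F [1.4 0.6 0.7] w 45.2 j [-0.25 -0.27  2.22 -0.    1.2  -1.82]
offset cm [-0.09  0.51 16.75]
turn to vertical (tool x,y): [-0.008 -0.001  0.   ]
```

View pics/g.png

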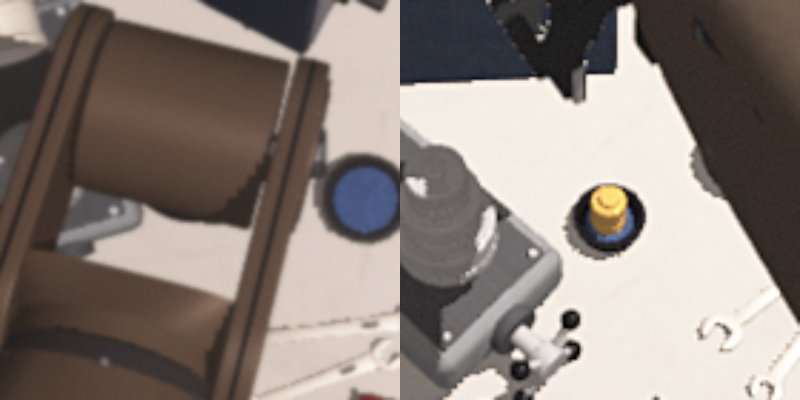

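The side crop shows weight_24 standing upright in its cup at (608,212). Next I check where it sits.

```bash
cat > chk.py <<'E'
import sys; from geo import *
from scipy.optimize import least_squares
tag,x,y,R=sys.argv[1],*map(float,sys.argv[2:5]); u=float(sys.argv[5]) if len(sys.argv)>5 else 6
for n in sys.argv[6:] or ['side']:
    P=cloud(load(tag,n)).reshape(-1,3); d=np.hypot(P[:,0]-x,P[:,1]-y)
    m=(d<R+7)&(P[:,2]>u+10)&(P[:,2]<u+25)
    t=(d<R+4)&(P[:,2]>u+25)
    if m.sum()>8:
        s=least_squares(lambda c:np.hypot(P[m,0]-c[0],P[m,1]-c[1])-R,[x,y],loss='soft_l1'); print(n,'side fit',m.sum(),s.x.round(1),'rms',np.sqrt((s.fun**2).mean()).round(2))
    if t.sum(): print(n,'top n',t.sum(),'mean',P[t].mean(0).round(1),'z pct',np.percentile(P[t][:,2],[10,50,90,99]).round(1))
E
python3 chk.py g 422 -2 12
```

```text
side side fit 48 [423.5  -2.5] rms 1.03
side top n 480 mean [419.1  -1.3 359.8] z pct [ 34.6 472.5 474.2 474.9]
```

```bash
python3 -m inch '{"fingers":[60,0,0,0,0],"offset":[[0,0,-1.5],[4.5,0.5,0],[5,0.4,0],[1,0.2,0],[0,0,0]],"turn":[[-0.003,0,0],[0,0,0],[0,0,0],[0,0,0],[0,0,0]]}';python3 st.py 430 110.6 147
```

```text
t: 9.43
tool_pos: [433.9, 104.1, 209.2]
eef_rot: [2.218, 2.213, 0.006]
force: [-0.5, 0.2, -0.1]
grip_width: 85.3
t 9.43 p [433.9 104.1 209.2] jaw deg 89.9 zaxis [ 0.009 -0.004 -1.   ] F [-0.5  0.2 -0.1] w 85.3 j [ 0.01 -0.23  2.14 -0.    1.22 -1.56]
offset cm [ 0.67 -0.45  6.22]
turn to vertical (tool x,y): [ 0.009  0.004 -0.   ]
```

```bash
python3 -m inch '{"fingers":[0,0,0,0,0,0],"offset":[[0.65,-0.4,2],[0,0,2],[0,0,1],[0,0,0.5],[0,0,0],[0,0,0]],"turn":[[0.006,0.002,0],[0,0,0],[0,0,0],[0,0,0],[0,0,0],[0,0,0]]}';python3 st.py 430 110.6 147
```

```text
t: 10.18
tool_pos: [428.2, 107.6, 148.4]
eef_rot: [-2.23, -2.212, 0.005]
force: [-0.3, -0.2, 0.2]
grip_width: 85.3
t 10.18 p [428.2 107.6 148.4] jaw deg 89.5 zaxis [-0.003 -0.002 -1.   ] F [-0.3 -0.2  0.2] w 85.3 j [ 0.02 -0.16  2.2  -0.    1.1  -1.54]
offset cm [0.3  0.18 0.13]
turn to vertical (tool x,y): [-0.003  0.002  0.   ]
```

```bash
python3 -m inch '{"fingers":[0,0,0],"offset":[[0.3,0.15,0.1],[0,0,0],[0,0,0]],"turn":[[0,0,0],[0,0,0],[0,0,0]]}';python3 st.py 430 110.6 147
```

```text
t: 10.55
tool_pos: [430.8, 110.9, 148.7]
eef_rot: [2.229, 2.211, -0.002]
force: [0.3, 0.4, 0.5]
grip_width: 85.3
t 10.55 p [430.8 110.9 148.7] jaw deg 89.5 zaxis [ 0.    -0.002 -1.   ] F [0.3 0.4 0.5] w 85.3 j [ 0.02 -0.15  2.2  -0.    1.1  -1.54]
offset cm [-0.03 -0.08  0.17]
turn to vertical (tool x,y): [ 0.     0.002 -0.   ]
```

```bash
python3 -m inch '{"fingers":[0,100,180,255,255,255],"offset":[[0,-0.05,0.15],[0,0,0],[0,0,0],[0,0,0],[0,0,0],[0,0,0]],"turn":[[0,0,0],[0,0,0],[0,0,0],[0,0,0],[0,0,0],[0,0,0]]}' 45;python3 st.py 430 110.6 147
```

```text
t: 11.3
tool_pos: [430.5, 110.6, 147.6]
eef_rot: [2.228, 2.211, -0.002]
force: [-0.8, 0.2, -0.3]
grip_width: 35.1
t 11.3 p [430.5 110.6 147.6] jaw deg 89.6 zaxis [ 0.001 -0.003 -1.   ] F [-0.8  0.2 -0.3] w 35.1 j [ 0.02 -0.15  2.2  -0.    1.09 -1.54]
offset cm [-0.   -0.05  0.06]
turn to vertical (tool x,y): [ 0.001  0.003 -0.   ]
```

```bash
python3 -m inch '{"fingers":[255,255,255,255,255,255,255,255,255],"offset":[[0,0,-0.8],[0,0,-2],[0,0,-2],[-3,-0.2,0],[-5,-0.3,0],[-5,-0.3,0],[-5,-0.3,0],[-3,-0.2,0],[0,0,0]],"turn":[[0,0,0],[0,0,0],[0,0,0],[0,0,0],[0,0,0],[0,0,0],[0,0,0],[0,0,0],[0,0,0]]}';python3 st.py 415.9 -108.7 19.6
python3 - <<'E'
from look import *
b=snap('side','h')['image']
cv2.imwrite('pics/h.png',cv2.resize(b[180:400,200:480],(700,550))[:,:,::-1])
E
```

```text
t: 12.42
tool_pos: [413.1, -103.8, 196.6]
eef_rot: [-2.226, -2.215, 0.005]
force: [-1.1, -0.6, -3.5]
grip_width: 34.7
t 12.43 p [ 413.1 -103.8  196.6] jaw deg 89.7 zaxis [-0.003 -0.002 -1.   ] F [-1.1 -0.6 -3.5] w 34.7 j [-0.48 -0.26  2.19 -0.    1.21 -2.05]
offset cm [-0.46  0.34 17.7 ]
turn to vertical (tool x,y): [-0.003  0.002  0.   ]
```

View pics/h.png

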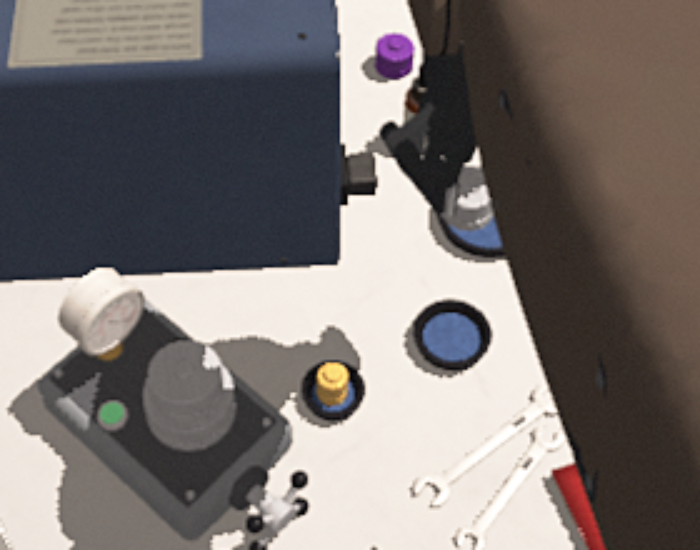

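The steel weight is in the gripper at (470,195) in the crop, and cup_37 is free at (452,335). Going down now.

```bash
python3 -m inch '{"fingers":[255,255,255,255,255,255,255],"offset":[[-0.45,0.4,2],[0,0.1,4],[0,0.1,4],[0,0,2.5],[0,0,1],[0,0,0],[0,0,0]],"turn":[[-0.003,0,0],[0,0,0],[0,0,0],[0,0,0],[0,0,0],[0,0,0],[0,0,0]]}';python3 st.py 415.9 -108.7 19.6
```

```text
t: 13.35
tool_pos: [421.5, -101.6, 60.4]
eef_rot: [2.215, 2.224, 0.004]
force: [1.5, 0.0, -2.6]
grip_width: 35.3
t 13.35 p [ 421.5 -101.6   60.4] jaw deg 90.2 zaxis [ 0.004 -0.    -1.   ] F [ 1.5  0.  -2.6] w 35.3 j [-0.47 -0.03  2.28  0.    0.89 -2.05]
offset cm [-0.7  -0.58  4.08]
turn to vertical (tool x,y): [ 0.004  0.    -0.   ]
```

```bash
python3 -m inch '{"fingers":[255,255,255,255,255],"offset":[[-0.7,-0.55,0],[0,0,1],[0,0,0.6],[0,0,0],[0,0,0]],"turn":[[0.002,0,0],[0,0,0],[0,0,0],[0,0,0],[0,0,0]]}';python3 st.py 415.9 -108.7 19.6
```

```text
t: 13.98
tool_pos: [417.3, -110.3, 45.6]
eef_rot: [2.213, 2.221, 0.004]
force: [-0.4, 0.9, -1.9]
grip_width: 35.2
t 13.97 p [ 417.3 -110.3   45.6] jaw deg 90.2 zaxis [ 0.006 -0.002 -1.   ] F [-0.4  0.9 -1.9] w 35.2 j [-0.49 -0.01  2.29  0.    0.86 -2.07]
offset cm [ 0.16 -0.15  2.6 ]
turn to vertical (tool x,y): [ 0.006  0.002 -0.   ]
```

```bash
python3 -m inch '{"fingers":[255,255,255,255,255],"offset":[[0.1,-0.2,1],[0,0,0.6],[0,0,0.5],[0,0,0],[0,0,0]],"turn":[[0.003,0,0],[0,0,0],[0,0,0],[0,0,0],[0,0,0]]}';python3 st.py 415.9 -108.7 19.6
```

```text
t: 14.6
tool_pos: [415.2, -109.1, 22.9]
eef_rot: [2.215, 2.223, 0.0]
force: [0.1, -0.5, -3.3]
grip_width: 35.2
t 14.6 p [ 415.2 -109.1   22.9] jaw deg 90.2 zaxis [ 0.002 -0.002 -1.   ] F [ 0.1 -0.5 -3.3] w 35.2 j [-0.49  0.04  2.3  -0.    0.8  -2.07]
offset cm [0.04 0.07 0.33]
turn to vertical (tool x,y): [ 0.002  0.002 -0.   ]
```

```bash
python3 -m inch '{"fingers":[255,255,255],"offset":[[0,0,0.2],[0,0,0.1],[0,0,0]],"turn":[[0,0,0],[0,0,0],[0,0,0]]}';python3 -m inch '{"fingers":[255,255],"offset":[[0,0,0.1],[0,0,0]],"turn":[[0,0,0],[0,0,0]]}';python3 st.py 415.9 -108.7 19.6
```

```text
t: 14.98
tool_pos: [415.6, -109.3, 20.1]
eef_rot: [2.214, 2.223, 0.001]
force: [0.5, 0.0, -3.4]
grip_width: 35.1
t: 15.22
tool_pos: [416.0, -109.5, 19.7]
eef_rot: [2.214, 2.222, 0.001]
force: [-0.0, -0.8, -2.2]
grip_width: 34.9
t 15.22 p [ 416.  -109.5   19.7] jaw deg 90.2 zaxis [ 0.004 -0.003 -1.   ] F [-0.  -0.8 -2.2] w 34.9 j [-0.49  0.05  2.29 -0.    0.79 -2.07]
offset cm [ 0.08 -0.01  0.01]
turn to vertical (tool x,y): [ 0.004  0.003 -0.   ]
```

```bash
python3 -m inch '{"fingers":[255,255],"offset":[[0,0,0.1],[0,0,0]],"turn":[[0,0,0],[0,0,0]]}';python3 -m inch '{"fingers":[140,100,90,90,90,90,90],"offset":[[0,0,0],[0,0,0],[0,0,0],[0,0,-2],[0,0,-4],[0,0,-5],[0,0,-5]],"turn":[[0,0,0],[0,0,0],[0,0,0],[0,0,0],[0,0,0],[0,0,0],[0,0,0]]}';python3 st.py 430 110.6 200
python3 - <<'E'
from look import *
b=snap('side','i')['image']
cv2.imwrite('pics/i.png',cv2.resize(b[180:400,200:480],(700,550))[:,:,::-1])
E
python3 chk.py i 415 -108.7 18.5
```

```text
t: 15.48
tool_pos: [416.1, -109.5, 19.7]
eef_rot: [2.214, 2.223, 0.0]
force: [-0.7, -0.2, -2.1]
grip_width: 35.0
t: 16.35
tool_pos: [413.4, -108.1, 179.6]
eef_rot: [-2.215, -2.223, 0.003]
force: [0.5, -1.4, 0.2]
grip_width: 55.2
t 16.35 p [ 413.4 -108.1  179.6] jaw deg 90.2 zaxis [-0.004  0.001 -1.   ] F [ 0.5 -1.4  0.2] w 55.2 j [-0.49 -0.23  2.21 -0.    1.17 -2.07]
offset cm [21.87  1.73 -2.02]
turn to vertical (tool x,y): [-0.004 -0.001  0.   ]
side side fit 77 [ 415.6 -109.5] rms 1.92
side top n 806 mean [ 411.7 -107.   337.1] z pct [ 33.4 462.9 465.4 466.4]
```

View pics/i.png

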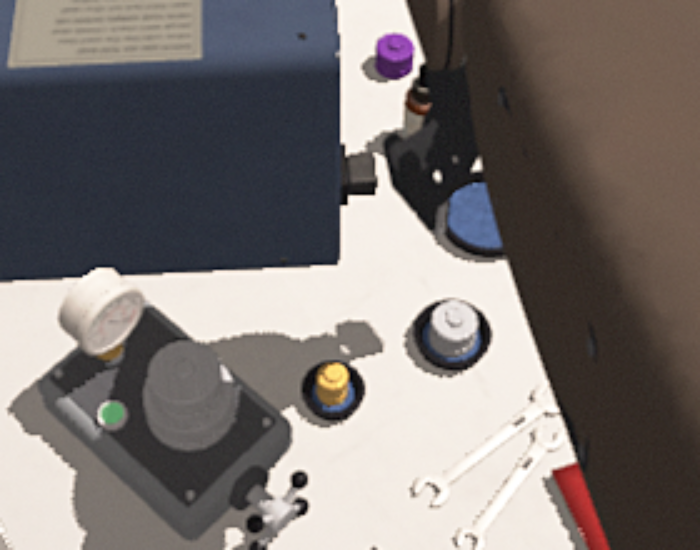

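weight_37 sits centred in its cup at (453,330) in the crop. Next is weight_50.

```bash
python3 -m inch '{"fingers":[60,0,0,0,0,0,0,0],"offset":[[3,0.3,0],[5,0.4,0],[5,0.4,0],[5,0.3,0],[3,0.2,0],[0.6,0,0],[0,0,0],[0,0,0]],"turn":[[-0.002,0,0],[0,0,0],[0,0,0],[0,0,0],[0,0,0],[0,0,0],[0,0,0],[0,0,0]]}';python3 st.py 430 110.6 117
```

```text
t: 17.4
tool_pos: [436.0, 109.4, 189.3]
eef_rot: [2.206, 2.206, 0.013]
force: [0.3, 0.1, -0.3]
grip_width: 85.4
t 17.4 p [436.  109.4 189.3] jaw deg 90.0 zaxis [ 0.021 -0.01  -1.   ] F [ 0.3  0.1 -0.3] w 85.4 j [ 0.03 -0.2   2.16 -0.01  1.16 -1.54]
offset cm [ 0.19 -0.75  7.21]
turn to vertical (tool x,y): [ 0.021  0.01  -0.   ]
```

```bash
python3 -m inch '{"fingers":[0,0,0,0,0,0],"offset":[[0.1,-0.6,1.5],[0,0,2],[0,0,2],[0,0,1],[0,0,0],[0,0,0]],"turn":[[0.02,0.01,0],[0,0,0],[0,0,0],[0,0,0],[0,0,0],[0,0,0]]}';python3 st.py 430 110.6 117
```

```text
t: 18.15
tool_pos: [428.8, 106.4, 119.4]
eef_rot: [-2.227, -2.211, 0.003]
force: [0.0, -0.1, -0.0]
grip_width: 85.5
t 18.15 p [428.8 106.4 119.4] jaw deg 89.6 zaxis [-0.004  0.001 -1.   ] F [ 0.  -0.1 -0. ] w 85.5 j [ 0.01 -0.11  2.22  0.    1.04 -1.55]
offset cm [0.42 0.12 0.24]
turn to vertical (tool x,y): [-0.004 -0.001  0.   ]
```

```bash
python3 -m inch '{"fingers":[0,0,0],"offset":[[0.4,0.1,0.2],[0,0,0],[0,0,0]],"turn":[[-0.002,0,0],[0,0,0],[0,0,0]]}';python3 st.py 430 110.6 117
```

```text
t: 18.52
tool_pos: [431.1, 110.9, 118.9]
eef_rot: [-2.229, -2.214, -0.003]
force: [-0.6, -0.8, -0.2]
grip_width: 85.4
t 18.52 p [431.1 110.9 118.9] jaw deg 89.6 zaxis [ 0.001  0.002 -1.   ] F [-0.6 -0.8 -0.2] w 85.4 j [ 0.02 -0.11  2.22  0.    1.03 -1.54]
offset cm [-0.03 -0.11  0.19]
turn to vertical (tool x,y): [ 0.001 -0.002  0.   ]
```

```bash
python3 -m inch '{"fingers":[0,60,140,255,255,255],"offset":[[0,-0.1,0.15],[0,0,0],[0,0,0],[0,0,0],[0,0,0],[0,0,0]],"turn":[[0,0,0],[0,0,0],[0,0,0],[0,0,0],[0,0,0],[0,0,0]]}' 60;python3 st.py 430 110.6 117
```

```text
t: 19.27
tool_pos: [430.6, 110.7, 118.3]
eef_rot: [2.228, 2.213, 0.004]
force: [-0.4, -0.6, 0.6]
grip_width: 47.7
t 19.27 p [430.6 110.7 118.3] jaw deg 89.6 zaxis [ 0.003  0.001 -1.   ] F [-0.4 -0.6  0.6] w 47.7 j [ 0.02 -0.11  2.22  0.    1.03 -1.54]
offset cm [-0.01 -0.06  0.12]
turn to vertical (tool x,y): [ 0.003 -0.001  0.   ]
```

```bash
python3 -m inch '{"fingers":[255,255,255,255,255,255,255,255,255,255,255,255],"offset":[[0,0,-0.8],[0,0,-2],[0,0,-2.5],[-3,0,0],[-5,0,0],[-5,-0.2,0],[-5,-0.2,0],[-5,-0.6,0],[-5,-0.8,0],[-4,-1,0],[-2,-0.5,0],[0,0,0]],"turn":[[0,0,0],[0,0,0],[0,0,0],[0,0,0],[0,0,0],[0,0,0],[0,0,0],[0,0,0],[0,0,0],[0,0,0],[0,0,0],[0,0,0]]}';python3 st.py 393.5 -250.3 18.3
```

```text
t: 20.78
tool_pos: [386.5, -235.5, 163.4]
eef_rot: [-2.216, -2.204, 0.003]
force: [0.8, 0.4, -3.8]
grip_width: 47.9
t 20.77 p [ 386.5 -235.5  163.4] jaw deg 89.7 zaxis [-0.013  0.01  -1.   ] F [ 0.8  0.4 -3.8] w 47.9 j [-0.77 -0.14  2.16 -0.    1.14 -2.34]
offset cm [-1.62  0.89 14.49]
turn to vertical (tool x,y): [-0.013 -0.01   0.   ]
```

```bash
python3 -m inch '{"fingers":[255,255,255,255,255,255],"offset":[[-1.5,0.5,1],[0,0.2,3],[0,0,3.5],[0,0,2.5],[0,0,0],[0,0,0]],"turn":[[-0.01,-0.01,0],[0,0,0],[0,0,0],[0,0,0],[0,0,0],[0,0,0]]}';python3 st.py 393.5 -250.3 18.3
python3 - <<'E'
from look import *
b=snap('side','j')['image']
cv2.imwrite('pics/j.png',cv2.resize(b[180:400,240:520],(700,550))[:,:,::-1])
E
```

```text
t: 21.52
tool_pos: [393.8, -244.5, 60.0]
eef_rot: [-2.22, -2.214, -0.002]
force: [-0.8, -0.9, -2.9]
grip_width: 47.4
t 21.52 p [ 393.8 -244.5   60. ] jaw deg 89.9 zaxis [-0.003  0.005 -1.   ] F [-0.8 -0.9 -2.9] w 47.4 j [-0.78  0.04  2.2   0.    0.9  -2.35]
offset cm [-0.6  -0.01  4.17]
turn to vertical (tool x,y): [-0.003 -0.005  0.   ]
```

View pics/j.png

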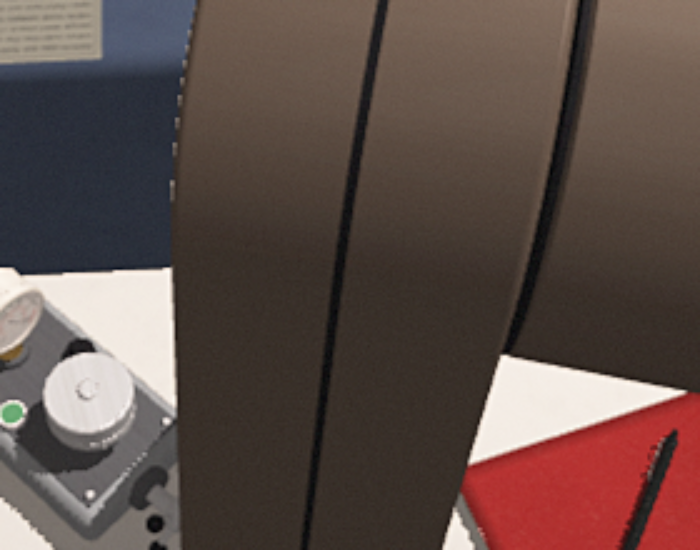

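```bash
python3 -m inch '{"fingers":[255,255,255,255,255,255],"offset":[[-0.6,0,0.5],[0,0,1],[0,0,0.8],[0,0,0.4],[0,0,0],[0,0,0]],"turn":[[-0.003,-0.004,0],[0,0,0],[0,0,0],[0,0,0],[0,0,0],[0,0,0]]}';python3 st.py 393.5 -250.3 18.3
```

```text
t: 22.32
tool_pos: [395.0, -252.2, 33.5]
eef_rot: [2.222, 2.216, 0.001]
force: [0.6, 0.1, -3.4]
grip_width: 47.5
t 22.32 p [ 395.  -252.2   33.5] jaw deg 89.8 zaxis [ 0.003 -0.002 -1.   ] F [ 0.6  0.1 -3.4] w 47.5 j [-0.79  0.1   2.2   0.    0.83 -2.35]
offset cm [ 0.19 -0.16  1.52]
turn to vertical (tool x,y): [ 0.003  0.002 -0.   ]
```

```bash
python3 -m inch '{"fingers":[255,255,255,255,255],"offset":[[0.15,-0.15,0.6],[0,0,0.4],[0,0,0.2],[0,0,0],[0,0,0]],"turn":[[0.002,0,0],[0,0,0],[0,0,0],[0,0,0],[0,0,0]]}';python3 st.py 393.5 -250.3 18.3
```

```text
t: 22.95
tool_pos: [393.7, -250.7, 20.9]
eef_rot: [2.223, 2.217, -0.001]
force: [0.4, 0.7, -4.0]
grip_width: 47.3
t 22.95 p [ 393.7 -250.7   20.9] jaw deg 89.8 zaxis [ 0.001 -0.002 -1.   ] F [ 0.4  0.7 -4. ] w 47.3 j [-0.78  0.12  2.21 -0.    0.81 -2.35]
offset cm [ 0.04 -0.02  0.26]
turn to vertical (tool x,y): [ 0.001  0.002 -0.   ]
```

```bash
python3 -m inch '{"fingers":[255,255,255],"offset":[[0,0,0.15],[0,0,0.1],[0,0,0]],"turn":[[0,0,0],[0,0,0],[0,0,0]]}';python3 -m inch '{"fingers":[255,255],"offset":[[0,0,0.1],[0,0,0]],"turn":[[0,0,0],[0,0,0]]}';python3 -m inch '{"fingers":[255,255],"offset":[[0,0,0.1],[0,0,0]],"turn":[[0,0,0],[0,0,0]]}';python3 st.py 393.5 -250.3 18.3
```

```text
t: 23.32
tool_pos: [393.9, -250.9, 18.5]
eef_rot: [2.222, 2.216, -0.001]
force: [-0.0, -0.1, -3.5]
grip_width: 47.3
t: 23.58
tool_pos: [394.0, -251.1, 18.4]
eef_rot: [2.222, 2.217, -0.001]
force: [0.2, 0.5, -4.4]
grip_width: 47.7
t: 23.82
tool_pos: [394.1, -251.2, 18.3]
eef_rot: [2.223, 2.218, -0.001]
force: [-0.7, 1.4, -2.5]
grip_width: 47.8
t 23.82 p [ 394.1 -251.2   18.3] jaw deg 89.9 zaxis [ 0.001 -0.002 -1.   ] F [-0.7  1.4 -2.5] w 47.8 j [-0.78  0.13  2.21 -0.    0.8  -2.35]
offset cm [ 0.09 -0.06  0.  ]
turn to vertical (tool x,y): [ 0.001  0.002 -0.   ]
```

```bash
python3 -m inch '{"fingers":[255,255],"offset":[[0,0,0.15],[0,0,0]],"turn":[[0,0,0],[0,0,0]]}';python3 -m inch '{"fingers":[100,70,60,60,60,60],"offset":[[0,0,0],[0,0,0],[0,0,0],[0,0,-2],[0,0,-4],[0,0,-5]],"turn":[[0,0,0],[0,0,0],[0,0,0],[0,0,0],[0,0,0],[0,0,0]]}';python3 -m inch '{"fingers":[60,30,0,0,0],"offset":[[4,0.5,-1],[5,0.4,-1],[5,0.5,0],[5,0.3,0],[0,0,0]],"turn":[[0,0,0],[0,0,0],[0,0,0],[0,0,0],[0,0,0]]}'; python3 st.py 430 110.6 180
python3 - <<'E'
from look import *
b=snap('side','k')['image'];a=snap('top','k')['image']
cv2.imwrite('pics/k.png',np.hstack([cv2.resize(a[240:400,320:480],(400,400)),cv2.resize(b[220:360,340:480],(400,400))])[:,:,::-1])
E
python3 chk.py k 392.5 -250.3 25 6 top side
```

```text
t: 24.08
tool_pos: [394.2, -251.2, 18.3]
eef_rot: [-2.224, -2.219, 0.002]
force: [0.3, 0.8, -3.7]
grip_width: 47.9
t: 24.82
tool_pos: [393.0, -250.2, 127.0]
eef_rot: [-2.221, -2.215, 0.002]
force: [-0.6, -0.7, 0.9]
grip_width: 65.0
t: 25.45
tool_pos: [415.6, -58.8, 154.4]
eef_rot: [2.218, 2.205, 0.005]
force: [-0.4, 0.2, -1.2]
grip_width: 85.4
t 25.45 p [415.6 -58.8 154.4] jaw deg 89.7 zaxis [ 0.012 -0.008 -1.   ] F [-0.4  0.2 -1.2] w 85.4 j [-0.38 -0.23  2.25 -0.    1.11 -1.95]
offset cm [16.93  1.37 -2.68]
turn to vertical (tool x,y): [ 0.012  0.008 -0.   ]
top side fit 76 [ 393.1 -250.6] rms 5.29
top top n 620 mean [ 393.  -249.8   34.8] z pct [32.3 34.6 37.5 40.3]
```

View pics/k.png

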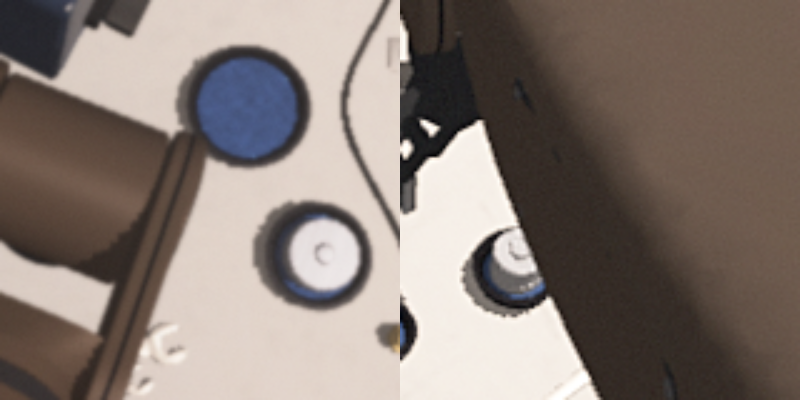

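weight_50 is in its cup, at (323,252) in the top crop, with its top at 34.6 mm (34 expected). Now weight_63.

```bash
python3 -m inch '{"fingers":[0,0,0,0,0,0,0],"offset":[[4,0.4,0],[5,0.4,0],[5,0.3,0],[2,0.1,0],[0,0,0],[0,0,0],[0,0,0]],"turn":[[0.01,0.008,0],[0,0,0],[0,0,0],[0,0,0],[0,0,0],[0,0,0],[0,0,0]]}';python3 st.py 430 110.6 87
```

```text
t: 26.42
tool_pos: [434.3, 93.4, 154.7]
eef_rot: [2.245, 2.188, 0.002]
force: [0.0, -0.1, 0.1]
grip_width: 85.5
t 26.43 p [434.3  93.4 154.7] jaw deg 88.5 zaxis [ 0.005 -0.004 -1.   ] F [ 0.  -0.1  0.1] w 85.5 j [-0.02 -0.16  2.2  -0.    1.1  -1.56]
offset cm [ 1.73 -0.51  6.76]
turn to vertical (tool x,y): [ 0.005  0.004 -0.   ]
```

```bash
python3 -m inch '{"fingers":[0,0,0,0,0],"offset":[[1.6,-0.4,0.5],[0,0,1],[0,0,1],[0,0,0],[0,0,0]],"turn":[[0.004,0.003,-0.02],[0,0,0],[0,0,0],[0,0,0],[0,0,0]]}';python3 st.py 430 110.6 87
```

```text
t: 27.05
tool_pos: [430.0, 109.3, 127.0]
eef_rot: [2.229, 2.214, -0.002]
force: [-0.1, -0.1, -0.1]
grip_width: 85.4
t 27.05 p [430.  109.3 127. ] jaw deg 89.6 zaxis [-0.001 -0.001 -1.   ] F [-0.1 -0.1 -0.1] w 85.4 j [ 0.02 -0.12  2.21 -0.    1.05 -1.54]
offset cm [0.14 0.01 4.  ]
turn to vertical (tool x,y): [-0.001  0.001  0.   ]
```

```bash
python3 -m inch '{"fingers":[0,0,0,0,0],"offset":[[0.15,0,1],[0,0,1.2],[0,0,1],[0,0,0.5],[0,0,0]],"turn":[[0,0,0],[0,0,0],[0,0,0],[0,0,0],[0,0,0]]}';python3 st.py 430 110.6 87
```

```text
t: 27.68
tool_pos: [429.8, 110.7, 87.2]
eef_rot: [-2.229, -2.214, 0.002]
force: [0.0, -0.6, 0.0]
grip_width: 85.4
t 27.68 p [429.8 110.7  87.2] jaw deg 89.6 zaxis [-0.001 -0.001 -1.   ] F [ 0.  -0.6  0. ] w 85.4 j [ 0.02 -0.05  2.24 -0.    0.96 -1.54]
offset cm [-0.01  0.02  0.02]
turn to vertical (tool x,y): [-0.001  0.001  0.   ]
```

```bash
python3 -m inch '{"fingers":[0,40,80,255,255,255],"offset":[[0,0,0],[0,0,0],[0,0,0],[0,0,0],[0,0,0],[0,0,0]],"turn":[[0,0,0],[0,0,0],[0,0,0],[0,0,0],[0,0,0],[0,0,0]]}' 80;python3 st.py 430 110.6 87
```

```text
t: 28.42
tool_pos: [430.5, 110.2, 88.9]
eef_rot: [2.227, 2.214, -0.003]
force: [-0.0, -0.5, 0.1]
grip_width: 60.1
t 28.43 p [430.5 110.2  88.9] jaw deg 89.7 zaxis [-0.    -0.002 -1.   ] F [-0.  -0.5  0.1] w 60.1 j [ 0.02 -0.06  2.24 -0.    0.96 -1.54]
offset cm [ 0.04 -0.05  0.19]
turn to vertical (tool x,y): [-0.     0.002  0.   ]
```

```bash
python3 -m inch '{"fingers":[255,255,255,255,255,255,255,255,255,255,255],"offset":[[0,0,-0.8],[0,0,-2],[0,0,-3],[-3,0,-1],[-5,-0.3,0],[-5,-0.3,0],[-5,0,0],[-5,0,0],[-4,0,0],[-3,0,0],[0,0,0]],"turn":[[0,0,0],[0,0,0],[0,0,0],[0,0,0],[0,0,0],[0,0,0],[0,0,0],[0,0,0],[0,0,0],[0,0,0],[0,0,0]]}';python3 st.py 499.2 -204.6 80
```

```text
t: 29.8
tool_pos: [409.7, -193.9, 144.5]
eef_rot: [-2.209, -2.199, 0.022]
force: [0.1, 0.8, -8.2]
grip_width: 59.6
t 29.8 p [ 409.7 -193.9  144.5] jaw deg 89.7 zaxis [-0.027  0.008 -1.   ] F [ 0.1  0.8 -8.2] w 59.6 j [-0.66 -0.11  2.17 -0.01  1.11 -2.22]
offset cm [-1.08  9.13  6.19]
turn to vertical (tool x,y): [-0.027 -0.008  0.   ]
```

```bash
python3 -m inch '{"fingers":[255,255,255,255,255,255],"offset":[[-1,1.5,0],[0,3,0],[0,3,0],[0,1.3,0],[0,0,0],[0,0,0]],"turn":[[-0.02,-0.008,0],[0,0,0],[0,0,0],[0,0,0],[0,0,0],[0,0,0]]}';python3 st.py 499.2 -204.6 80
python3 - <<'E'
from look import *
b=snap('side','l')['image'];a=snap('top','l')['image']
cv2.imwrite('pics/l.png',np.hstack([cv2.resize(a[200:360,340:500],(400,400)),cv2.resize(b[160:360,320:520],(400,400))])[:,:,::-1])
E
```

```text
t: 30.55
tool_pos: [499.1, -200.1, 138.3]
eef_rot: [-2.214, -2.212, 0.008]
force: [-0.5, -0.3, -7.4]
grip_width: 59.6
t 30.55 p [ 499.1 -200.1  138.3] jaw deg 89.9 zaxis [-0.012  0.005 -1.   ] F [-0.5 -0.3 -7.4] w 59.6 j [-0.57  0.09  1.98 -0.    1.08 -2.14]
offset cm [-0.48  0.08  5.83]
turn to vertical (tool x,y): [-0.012 -0.005  0.   ]
```

View pics/l.png

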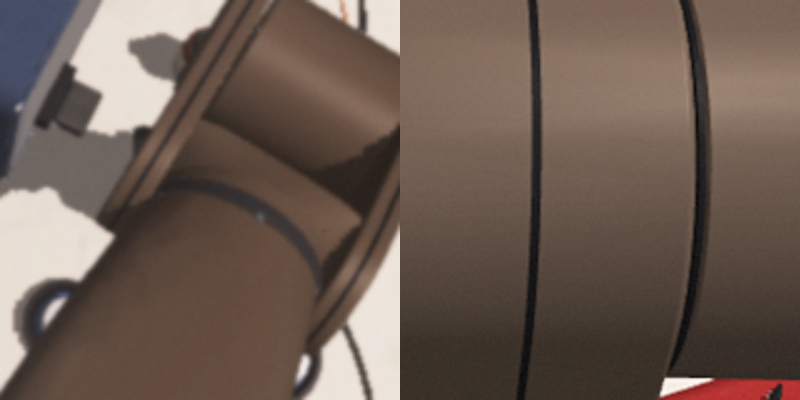

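Run:
```python
from geo import *
P=cloud(load('l','top'))
for u,v in((460,236),(445,225),(475,245),(440,215),(430,225),(420,245),(416,220),(437,205),(450,200),(400,280)): print(u,v,P[v,u].round())
Q=P.reshape(-1,3); m=(Q[:,2]>130)&(Q[:,0]>540)&(Q[:,1]<-130)&(Q[:,1]>-330)&(Q[:,0]<640)
for x in range(540,640,10):
    k=m&(abs(Q[:,0]-x)<5); print(x,k.sum(), Q[k][:,1].min().round() if k.any() else '',Q[k][:,1].max().round() if k.any() else '', Q[k][:,2].max().round() if k.any() else '',Q[k][:,2].min().round() if k.any() else '')
```

```text
460 236 [ 495. -188.  423.]
445 225 [ 508. -171.  423.]
475 245 [ 485. -204.  424.]
440 215 [ 520. -167.  422.]
430 225 [ 503. -150.  446.]
420 245 [ 478. -137.  460.]
416 220 [ 601. -194.   63.]
437 205 [ 530. -162.  430.]
450 200 [ 538. -179.  420.]
400 280 [ 439. -114.  464.]
540 102 -202.0 -157.0 429.0 373.0
550 114 -193.0 -161.0 424.0 384.0
560 21 -184.0 -166.0 415.0 389.0
570 0    
580 0    
590 0    
600 0    
610 0    
620 0    
630 0
```

Run:
```python
from geo import *
P=cloud(load('l','top')).reshape(-1,3)
k=(P[:,2]>290)&(P[:,1]<0)&(P[:,0]<600); A=P[k]; d=np.hypot(A[:,0]-510,A[:,1]+70); i=np.argsort(d)[:200:40]; print(A[i].round(),d[i].round())
```

```text
[[ 478. -120.  425.]
 [ 473. -119.  465.]
 [ 475. -122.  466.]
 [ 481. -127.  463.]
 [ 485. -129.  459.]] [59. 61. 62. 64. 64.]
```

The arm clears the analyser corner by about 59 mm and the wrist stays above the bottle, so I can lower weight_63.

```bash
python3 -m inch '{"fingers":[255,255,255,255,255,255],"offset":[[-0.4,0,1],[0,0,2.5],[0,0,2.5],[0,0,1.2],[0,0,0],[0,0,0]],"turn":[[-0.01,-0.004,0],[0,0,0],[0,0,0],[0,0,0],[0,0,0],[0,0,0]]}';python3 st.py 499.2 -204.6 16.9
```

```text
t: 31.4
tool_pos: [497.3, -206.3, 64.7]
eef_rot: [2.224, 2.216, -0.0]
force: [0.1, 0.1, -6.9]
grip_width: 59.9
t 31.4 p [ 497.3 -206.3   64.7] jaw deg 89.8 zaxis [ 0.001 -0.002 -1.   ] F [ 0.1  0.1 -6.9] w 59.9 j [-0.58  0.19  2.03 -0.    0.92 -2.15]
offset cm [0.17 0.18 4.78]
turn to vertical (tool x,y): [ 0.001  0.002 -0.   ]
```

```bash
python3 -m inch '{"fingers":[255,255,255,255,255,255],"offset":[[0.15,0.15,0.8],[0,0,1.2],[0,0,1],[0,0,0.5],[0,0,0],[0,0,0]],"turn":[[0,0,0],[0,0,0],[0,0,0],[0,0,0],[0,0,0],[0,0,0]]}';python3 st.py 499.2 -204.6 16.9
```

```text
t: 32.15
tool_pos: [500.4, -205.5, 29.0]
eef_rot: [2.221, 2.214, 0.001]
force: [1.0, 0.1, -7.6]
grip_width: 59.8
t 32.15 p [ 500.4 -205.5   29. ] jaw deg 89.8 zaxis [ 0.004 -0.004 -1.   ] F [ 1.   0.1 -7.6] w 59.8 j [-0.58  0.25  2.03 -0.    0.85 -2.14]
offset cm [ 0.09 -0.13  1.21]
turn to vertical (tool x,y): [ 0.004  0.003 -0.   ]
```

```bash
python3 -m inch '{"fingers":[255,255,255,255,255],"offset":[[0.05,-0.1,0.5],[0,0,0.3],[0,0,0.2],[0,0,0],[0,0,0]],"turn":[[0.002,0.002,0],[0,0,0],[0,0,0],[0,0,0],[0,0,0]]}';python3 -m inch '{"fingers":[255,255],"offset":[[0,0,0.15],[0,0,0]],"turn":[[0,0,0],[0,0,0]]}';python3 st.py 499.2 -204.6 16.9
```

```text
t: 32.78
tool_pos: [499.9, -205.4, 19.1]
eef_rot: [2.222, 2.215, 0.001]
force: [-0.8, 0.2, -8.5]
grip_width: 59.9
t: 33.02
tool_pos: [500.1, -205.5, 17.6]
eef_rot: [2.222, 2.215, 0.001]
force: [-0.2, 0.8, -7.9]
grip_width: 60.0
t 33.02 p [ 500.1 -205.5   17.6] jaw deg 89.8 zaxis [ 0.004 -0.003 -1.   ] F [-0.2  0.8 -7.9] w 60.0 j [-0.58  0.27  2.03 -0.    0.83 -2.14]
offset cm [ 0.09 -0.09  0.07]
turn to vertical (tool x,y): [ 0.004  0.003 -0.   ]
```

```bash
python3 -m inch '{"fingers":[255,255],"offset":[[0,0,0.15],[0,0,0]],"turn":[[0,0,0],[0,0,0]]}';python3 -m inch '{"fingers":[255,255],"offset":[[0,0,0.15],[0,0,0]],"turn":[[0,0,0],[0,0,0]]}';python3 st.py 499.2 -204.6 16.9
```

```text
t: 33.28
tool_pos: [500.6, -205.7, 17.0]
eef_rot: [2.221, 2.214, 0.002]
force: [-0.6, -0.2, -8.4]
grip_width: 60.1
t: 33.52
tool_pos: [500.7, -205.8, 17.0]
eef_rot: [2.222, 2.215, 0.001]
force: [-0.4, -0.0, -6.9]
grip_width: 59.8
t 33.52 p [ 500.7 -205.8   17. ] jaw deg 89.8 zaxis [ 0.003 -0.003 -1.   ] F [-0.4 -0.  -6.9] w 59.8 j [-0.58  0.28  2.03 -0.    0.83 -2.14]
offset cm [ 0.12 -0.15  0.01]
turn to vertical (tool x,y): [ 0.003  0.003 -0.   ]
```

```bash
python3 -m inch '{"fingers":[255,255],"offset":[[0,0,0.15],[0,0,0]],"turn":[[0,0,0],[0,0,0]]}';python3 -m inch '{"fingers":[60,30,10,0,0,0,0],"offset":[[0,0,0],[0,0,0],[0,0,0],[0,0,0],[0,0,-2],[0,0,-4],[0,0,-5]],"turn":[[0,0,0],[0,0,0],[0,0,0],[0,0,0],[0,0,0],[0,0,0],[0,0,0]]}';python3 st.py 425 -60 160
```

```text
t: 33.78
tool_pos: [500.8, -205.9, 17.0]
eef_rot: [2.222, 2.216, 0.0]
force: [-0.5, 0.5, -6.3]
grip_width: 59.9
t: 34.65
tool_pos: [500.7, -206.0, 127.5]
eef_rot: [2.223, 2.215, 0.001]
force: [0.2, 0.5, -0.1]
grip_width: 85.5
t 34.65 p [ 500.7 -206.   127.5] jaw deg 89.8 zaxis [ 0.003 -0.002 -1.   ] F [ 0.2  0.5 -0.1] w 85.5 j [-0.58  0.1   1.99 -0.    1.04 -2.14]
offset cm [14.57 -7.61 -3.31]
turn to vertical (tool x,y): [ 0.003  0.002 -0.   ]
```

```bash
python3 -m inch '{"fingers":[0,0,0,0,0,0,0,0,0,0,0,0],"offset":[[0,-2,-2],[0,-3,-2],[1,-2.3,-1],[5,0,0],[5,0.3,0],[5,0.3,0],[5,0,0],[5,0,0],[5,0,0],[5,0,0],[4,0,0],[0,0,0]],"turn":[[0,0,0],[0,0,0],[0,0,0],[0,0,0],[0,0,0],[0,0,0],[0,0,0],[0,0,0],[0,0,0],[0,0,0],[0,0,0],[0,0,0]]}';python3 st.py 430 250 200
python3 - <<'E'
from look import *
b=snap('side','m')['image'];a=snap('top','m')['image']
cv2.imwrite('pics/m.png',np.hstack([cv2.resize(a[190:390,280:480],(400,400)),cv2.resize(b[180:380,300:500],(400,400))])[:,:,::-1])
E
for a in "421.7 -2 12" "415 -108.7 18.5" "392.5 -250.3 25" "498.3 -204.2 31.5"; do python3 chk.py m $a 6 top side;done
```

```text
t: 36.15
tool_pos: [438.9, 202.8, 184.4]
eef_rot: [2.209, 2.193, 0.017]
force: [-0.1, -0.4, 0.5]
grip_width: 85.3
t 36.15 p [438.9 202.8 184.4] jaw deg 89.6 zaxis [ 0.028 -0.013 -1.   ] F [-0.1 -0.4  0.5] w 85.3 j [ 0.23 -0.11  2.09 -0.02  1.14 -1.32]
offset cm [ 4.7  -0.88 -1.64]
turn to vertical (tool x,y): [ 0.028  0.013 -0.   ]
top side fit 13 [423.2  -1.2] rms 3.77
top top n 138 mean [422.8  -1.7  35.9] z pct [32.8 35.8 39.2 41.8]
top side fit 34 [ 415.7 -108.4] rms 4.1
top top n 333 mean [ 414.9 -108.2   35.1] z pct [32.3 34.9 38.4 41.6]
top side fit 66 [ 393.5 -250.5] rms 5.25
top top n 633 mean [ 393.1 -249.7   34.6] z pct [32.1 34.4 37.4 40.8]
top side fit 92 [ 500. -205.] rms 7.04
top top n 948 mean [ 499.3 -204.4   34.6] z pct [32.3 34.5 37.3 39.9]
side top n 99 mean [ 511.9 -222.6   33.7] z pct [31.6 33.6 35.5 37.2]
```

View pics/m.png

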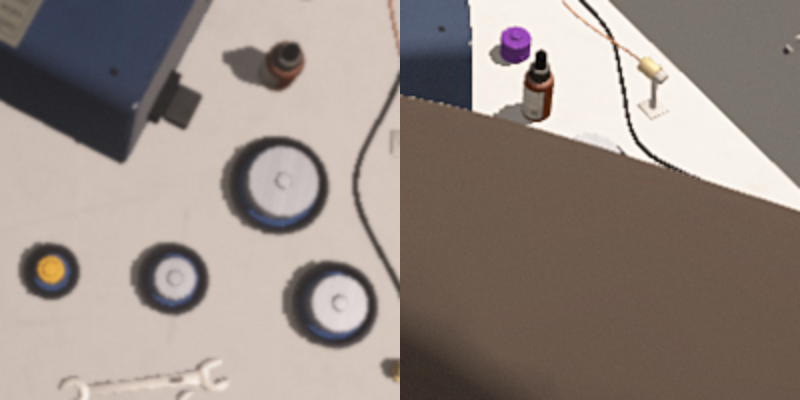

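All four weights are in their cups in the top crop: brass (50,268), then (175,278), (340,302) and (283,180). The bottle is still standing at (286,65). I'll do a short settle and a flatness check, then hand in.

```bash
python3 -m inch '{"fingers":[0,0,0,0],"offset":[[0,0,0],[0,0,0],[0,0,0],[0,0,0]],"turn":[[0,0,0],[0,0,0],[0,0,0],[0,0,0]]}'
python3 - <<'E'
from geo import *; from look import snap
f=snap('top','n'); P=cloud(f).reshape(-1,3); P0=cloud(load('a','top')).reshape(-1,3)
for x,y,R in((423,-2,12),(415.5,-108.7,18.5),(393,-250.3,25),(499.5,-204.8,31.5)):
    d=np.hypot(P[:,0]-x,P[:,1]-y); m=(d<R-2)&(d>(8 if R>12 else 0))&(P[:,2]>25)
    c=np.linalg.lstsq(np.c_[P[m,:2]-[x,y],np.ones(m.sum())],P[m,2],rcond=None)[0]; print(R,m.sum(),'z',c[2].round(1),'tilt',np.hypot(*c[:2]).round(3))
for Q in(P0,P):
    m=(abs(Q[:,0]-600)<60)&(abs(Q[:,1]+203)<35)&(Q[:,2]>45)&(Q[:,2]<115); print('bottle',m.sum(),Q[m].mean(0).round(1))
E
python3 -c "
from rig import ticket
print(ticket.sign_off())"
```

```text
t: 36.75
tool_pos: [439.6, 197.6, 184.3]
eef_rot: [2.217, 2.183, 0.015]
force: [-0.3, -0.6, -0.1]
grip_width: 85.3
12 104 z 36.6 tilt 0.055
18.5 223 z 34.5 tilt 0.009
25 493 z 34.5 tilt 0.002
31.5 809 z 34.5 tilt 0.006
bottle 314 [ 598.4 -203.1   71.2]
bottle 312 [ 598.5 -203.2   71.1]
the job is handed in; nothing more can be done
None
```

I took the four weights off the carrier from the top down, and each one now sits in its own cup. I handed the job in at about 37 s of the 96 s allowed. I eased each weight down and opened the gripper only at the felt, then backed the open gripper away to the side.

| Check | Result |
|---|---|
| Weight centres against cup centres | within about 2 mm (limit 8 mm) |
| Top faces of weights 37, 50 and 63 | 34.5 mm (34 mm expected), tilt under 0.01 rad |
| Oil dropper bottle | same position to about 0.1 mm, standing |
| Purple look-alike | not touched |

- **weight_24:** the last fit gave a height of 36.6 mm and a tilt of 0.055 rad. The patch was small and included the spigot, so it is a weak reading. The pictures show the weight upright and in its cup.
- **Side camera:** the arm hid most of the cups at the end, so the final check rests mainly on the top view.
- **Felt contact:** for weights 37, 50 and 63 the wrist force did not clearly show contact. I let go of those three when the tool height stopped falling at the height worked out for the felt.

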